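# Clear the cut-length gauge and move its stop on by one hole

### The arm

A 6-joint arm with a two-finger parallel gripper is mounted at the origin on a cart in front of the work surface, level with it; the furniture and walls round the work are solid. World frame = base frame: x ahead of the robot, y to its left, z up, the work surface at z = 0. Lengths are in mm, angles in rad, forces in N, time in s.
With the tool pointing down it reaches from about 325 to 900 mm from the base axis. Payload 6.1 kg.
Tool frame: the origin (TCP) lies on the front face of the gripper's body, between the roots of the fingers; the fingertips stand 73 mm ahead of it and the grasp point (between the pads) lies 54 mm ahead of it; z points along the fingers, y is the direction in which the jaws open and shut (so a half turn about z gives the same grasp; the last joint's range is limited). The gripper opens to 85 mm and grips with 20 to 120 N. Pads are 22 mm wide; open, the fingers measure 114 mm over their backs; the gripper's body (76 mm by 85 mm) begins 54 mm behind the grasp point. The pads swing forward as they close: fully open they stand 13 mm farther back than shut.
Start: joints at [0.99, 0.22, 1.526, -0, 1.395, -0.126], TCP at [274.549, 561.462, 303.9] pointing down, gripper open.
Joint ranges: [-2.98, 2.98], [-0.91, 2.08], [0.09, 2.57], [-1.24, 4.39], [0.2, 2.65], [-2.68, 2.68]. Speed limits (rad/s): [2.57, 2.57, 3.01, 3.14, 3.14, 3.14].

### API

Orientations are given as a unit quaternion [w, x, y, z].
In Python, from rig import telemetry, capture, camera_model, robot gives the robot as it stands.
- The arm moves only by the tool carry_out, never from a script. Its argument "steps" is a list of rows, each a list of 3 entries, a list of its own where there are three numbers: the turn, a rotation vector about the world's x, y, z in degrees, then the shift along the world's x, y, z in cm, then the closure, from -1 (fully open) to 1 (shut). In form: [[[rx, ry, rz], [x, y, z], fingers], ...]. A call has 1 to 10 rows; each row is the pose to reach, as a shift and turn from the pose commanded when the call began; what a row does not reach only later rows make up. A row lasts 1/8 s, in which the tool goes at most 62.5 mm and 10.7 degrees, less where a joint would pass 70% of its speed; a pose out of reach is approached as far as the arm can. A call with a gripper value outside its range is refused whole. The fingers move at their own pace and stop on an object; the grip force is fixed at half the most. Time passes only in rows, so rows that repeat a pose let the fingers close. It gives the time, the measured TCP pose, the force and the opening at its end, in the units of the state.
- telemetry.read_state(): the state, without advancing time (a new reading comes with each control period).
- capture(name): name is "side" or "top"; returns (picture, depth): 384x512x3 uint8, red, green, blue; 384x512 float32, mm along the optical axis (not along the pixel's ray), 0 where there is no reading.
- camera_model(name): a dict with "fov_y" (degrees; the focal length in pixels is half the picture's height over the tangent of half this angle, whatever the lens; pixels are square), "cx", "cy" (the principal point, pixels), "D" ([k1, k2, p1, p2, k3] as OpenCV has them; the pictures are not rectified), "rvec" (rotation vector, rad) and "tvec" (3), from world to camera coordinates, as OpenCV has them. Camera axes: x right, y down, z forward; pixel columns grow to the right and rows downward; lengths in mm; the calibration is good to about 2 mm. A picture is of the moment at which its call begins. camera_model takes no time and is no camera call.
- robot.hand_in(): hands the job in, once; it reports no verdict.
The state is a dict: "time_s": time; "joint_positions": joint angles; "qvel": joint speeds; "effort": joint torques, N m; "eef_pos": TCP position; "tool_rot": TCP orientation; "force": force on the tool from outside, world axes, zero at the start; "wrist_torque": the same for the moment, N m; "width": finger opening in mm.
Only numpy, scipy, OpenCV 4.12 (cv2) and the standard library are available. Lean on these libraries where they do the work, as an engineer would, in place of code of your own. Each camera call takes 0.05 s, during which the arm holds its last target. There are 200 camera calls.

### The job

Clear the two root offcuts off the bed of the slicer's cut-length gauge and drop them into the white steel dish. Then pull up the red spring plunger, slide the stop one hole farther from the slicer and let the pin drop fully home in that hole. Finish still gripping the red knob, holding the stop there with its pin home, and leave the mug, the amber bottle, the stamp and the dish where they stand.

Things in the scene. Friction and masses are not known exactly. Their poses are not given: they have to be found in the camera images.
- gauge: cut-length gauge: a fixed aluminium bed 70 mm wide, flat top 34 mm above the counter, a row of 10 mm index holes 40 mm apart along its middle, the slicer at its left end. Origin on the counter under the hole where the pin starts (nearest the slicer). +y points along the bed toward the slicer, -y away; the bed runs from y = +77 to -184 mm; z up
- slicer: herb slicer with lever blade, 85 x 413 mm, up to 101 mm high, fixed to the gauge with its length across the bed; its near side is 79 mm from the starting hole; its origin lies on the counter under its middle
- stop (a joint): travel (m) of the stop along the bed away from the slicer; 0 in its first hole, next holes at 0.040, 0.080, 0.120. A grey saddle 88 mm across the bed, 44 mm along it, top 55 mm above the counter, with a steel stop plate (to 67 mm high) on its slicer side, outer face 28 mm from the knob axis. It cannot leave the bed, drags about 2 N, is locked (1 mm play) with the pin in a hole
- plunger (a joint): lift (m) of the spring plunger on the stop: 0 = pin fully home, 0.016 = upper limit; the pin clears its hole at 0.009. A spring drives it down with about 4 N at 0, 6 N at 0.016: let go between holes, the pin rides on the bed and drops into the next hole it meets. Its round end finds a hole from 3 mm off
- knob (a point): centre of the red plunger knob, upright and round, 26 mm in diameter, 24 mm high, on top of a steel barrel 18 mm in diameter (22 mm at its foot) that stands on the stop; 90 mm above the counter with the pin home; moves with stop and plunger. It can be gripped across its diameter from above in any direction
- offcut_a_mid (a point): centre of a root offcut, a loose wooden block 26 (x) x 44 (y) x 24 (z) mm, 30 g or so, brown bark with pale cut ends, lying on the gauge bed next to the stop; axes are the block's, its long axis y roughly along the bed
- offcut_b_mid (a point): centre of the second root offcut, the same as the first, lying on the bed farther from the slicer
- offcut_a: the first offcut; origin at the centre of its underside
- offcut_b: the second offcut; origin at the centre of its underside
- steel_dish: round shallow white-grey steel dish, 290 mm across, 39 mm high, floor 2 mm thick and flat out to 100 mm from the middle, standing loose on the counter to the right of the gauge; origin at the centre of its underside
- tea_mug: striped mug, 86 x 120 x 90 mm high, bystander behind the gauge; origin at its underside
- amber_bottle: amber dropper bottle, 33 mm wide, 102 mm high, bystander behind the gauge; origin at its underside
- rubber_stamp: dark wooden stamp, 33 mm wide, 70 mm high, bystander in front of the gauge; origin at its underside

How it is judged (in metres and radians):
On the way, in this order (a step that is already met when the one before it is completed fails the run):
1. both offcuts lie in the dish, let go (horizontal distance between each of offcut_a_mid, offcut_b_mid and steel_dish below 0.125 m and z of each of offcut_a_mid, offcut_b_mid in the frame of steel_dish below 0.05 m and contact force between the fingers and offcut_a below 0.1 N and contact force between the fingers and offcut_b below 0.1 N), for 0.2 s.
2. the plunger is pulled until the pin is clear of its hole (value of joint plunger above 0.009 m), for 0.1 s.
At the end, for the whole second after the job is handed in: both offcuts lie in the dish (centres within 125 mm of its middle and under 50 mm above its underside), the stop stands in the next hole (40 mm +- 3 mm from where it began) with the pin home (within 2 mm), and the fingers still hold the red knob with more than 3 N (all of step 1 and value of joint stop between 0.037 and 0.043 m and value of joint plunger below 0.002 m and contact force between the fingers and plunger above 3 N and velocity of joint stop below 0.01 m/s); the arm keeps its last pose, push and grip.
It fails at once if the mug is pushed more than 20 mm or tipped (distance of tea_mug from where it was at the start of the episode above 0.02 m or angle between tea_mug's own z axis and vertical above 0.4 rad).
It fails at once if the amber bottle is pushed more than 20 mm or tipped (distance of amber_bottle from where it was at the start of the episode above 0.02 m or angle between amber_bottle's own z axis and vertical above 0.4 rad).
It fails at once if the rubber stamp is pushed more than 20 mm or tipped (distance of rubber_stamp from where it was at the start of the episode above 0.02 m or angle between rubber_stamp's own z axis and vertical above 0.4 rad).
It fails at once if the dish is pushed more than 30 mm (distance of steel_dish from where it was at the start of the episode above 0.03 m).
It also fails if it takes over 64 s, if anything falls off the work surface, if the arm or the gripper's body presses on something with over 40 N, if the wrist force passes 120 N, or if a joint passes its speed limit or range.

## Working session

There is one attempt and no reset: what is moved stays moved. The work goes in short steps, Python scripts to look and compute and a tool call to move; the robot and the scene stay as the last step left them, time stands still between calls to the robot, and variables do not carry over. Pictures are saved under pics/ and viewed, about 8 in all and at most 12, crops included, and the job is handed in when it is done.

Besides the shell and the picture viewer there is one more tool, called after ">>>" as name(argument=value, ...) on one line, values as JSON. carry_out: Moves the arm, as the interface text tells. Its arguments: {"type":"object","properties":{"steps":{"type":"array"}},"required":["steps"]}

```bash
mkdir -p pics; cat > h.py <<'E'
import numpy as np, cv2
from rig import telemetry, capture, camera_model, robot
def K(m):
    f=192/np.tan(np.radians(m['fov_y']/2)); return np.array([[f,0,m['cx']],[0,f,m['cy']],[0,0,1.]])
def ray(name,uv):
    m=camera_model(name); n=cv2.undistortPoints(np.array(uv,float).reshape(-1,1,2),K(m),np.array(m['D'],float)).reshape(-1,2)
    R=cv2.Rodrigues(np.array(m['rvec'],float))[0]; t=np.array(m['tvec'],float).ravel()
    return -R.T@t, np.c_[n,np.ones(len(n))]@R
def at_z(name,uv,z):
    c,d=ray(name,uv); return c+d*((z-c[2])/d[:,2])[:,None]
def at_depth(name,uv,D):
    c,d=ray(name,uv); return c+d*np.array([np.median(D[int(v)-1:int(v)+2,int(u)-1:int(u)+2]) for u,v in uv])[:,None]
def proj(name,P):
    m=camera_model(name); return cv2.projectPoints(np.array(P,float).reshape(-1,1,3),np.array(m['rvec'],float),np.array(m['tvec'],float),K(m),np.array(m['D'],float))[0].reshape(-1,2)
def snap(name,fn,crop=None,s=1):
    p,D=capture(name); np.savez('pics/'+fn+'.npz',p=p,D=D)
    im=p[...,::-1]
    if crop: a,b,c,d=crop; im=im[b:d,a:c]
    cv2.imwrite('pics/'+fn+'.png',cv2.resize(im,None,fx=s,fy=s,interpolation=cv2.INTER_CUBIC)); return p,D
E
python3 - <<'E'
from h import *
snap('top','top0',s=1.56); snap('side','side0',s=1.56)
print(telemetry.read_state())
for n in('top','side'): print(ray(n,[[256,192]]))
E
```

```text
{'time_s': 0.1, 'joint_positions': array([ 9.89922215e-01,  2.21120417e-01,  1.52750281e+00, -1.18870419e-05,
        1.39470874e+00, -1.26079126e-01]), 'qvel': array([-0.00078557, -0.00162823, -0.00342741, -0.00055903, -0.00118865,
       -0.0006289 ]), 'effort': array([ 1.76046062e-03, -4.98246789e+01, -3.90544689e+01, -1.29293012e-04,
        5.73595244e-03, -7.03025691e-06]), 'eef_pos': array([274.3097817 , 561.11634422, 302.92192809]), 'tool_rot': array([-2.95552878e-04,  2.25441676e-01,  9.74256278e-01, -8.17915756e-04]), 'force': array([-0.0237512 ,  0.25149757, -0.44913073]), 'wrist_torque': array([-0.02059074, -0.01160101, -0.01613254]), 'width': 85.39463175496027}
(array([ 348.78764642,  -48.84449832, 1128.79618386]), array([[ 0.20661668, -0.01639473, -0.97828678]]))
(array([ 305.24431233, -884.22642259,  424.51218278]), array([[ 0.25720678,  0.89843486, -0.35636795]]))
```

View pics/top0.png

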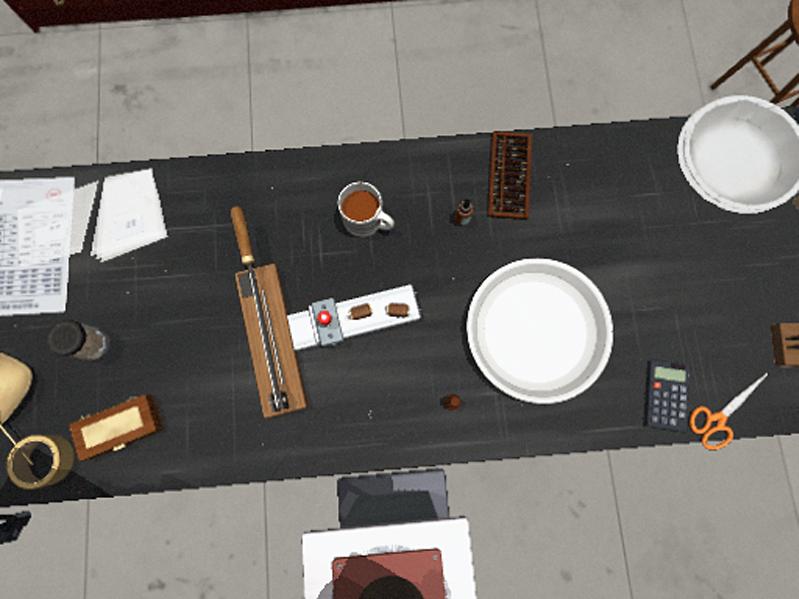

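View pics/side0.png

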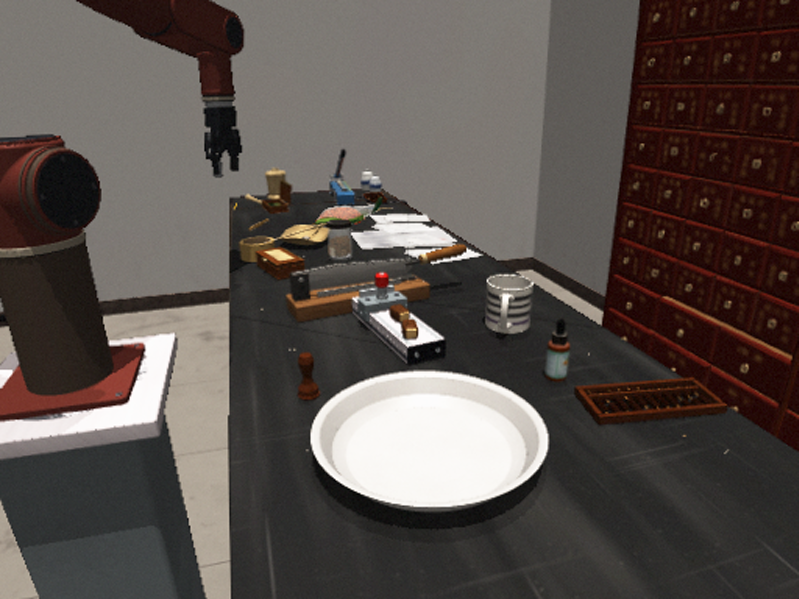

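The top view, in 800-pixel coordinates, shows the knob at (324,317), the offcuts at (360,311) and (398,310), the dish centre at (540,330), the mug at (362,208), the bottle at (463,212) and the stamp at (452,402). In the side view the knob is at (382,280). I'll enlarge the gauge next.

```bash
python3 - <<'E'
from h import *
d=np.load('pics/top0.npz');im=d['p'][...,::-1][175:235,170:280]
cv2.imwrite('pics/topc.png',cv2.resize(im,None,fx=7,fy=7,interpolation=cv2.INTER_CUBIC))
D=d['D']
p=d['p'].astype(int)
m=(p[...,0]>150)&(p[...,1]<80)&(p[...,2]<80); m[:180]=0;m[225:]=0;m[:,:190]=0;m[:,225:]=0
v,u=np.nonzero(m);print('knob px',u.mean(),v.mean(),len(u),at_z('top',[[u.mean(),v.mean()]],98))
hsv=cv2.cvtColor(d['p'],cv2.COLOR_RGB2HSV)
for n,(a,b) in dict(a=(220,240),b=(245,264)).items():
    w=np.zeros(D.shape,bool);w[190:210,a:b]=1
    w&=(p.max(2)<190)&(hsv[...,1]>60)
    v,u=np.nonzero(w);uv=np.c_[u,v].astype(np.float32)
    r=cv2.minAreaRect(uv);P=at_z('top',np.r_[[uv.mean(0)],cv2.boxPoints(r)],58);print(n,len(u),uv.mean(0),r,'\n',P.round(1),at_depth('top',[uv.mean(0)],D))
# dish, bystanders rough
for n,uv,z in [('dish',(346,211.5),39),('mug',(231,132.5),90),('bottle',(297,134),102),('stamp',(290,257.5),70)]:
    print(n,at_z('top',[uv],z).round(0),at_depth('top',[uv],D).round(0))
E
```

```text
knob px 207.33333333333334 203.06060606060606 33 [[546.02643891  79.68521503  98.        ]]
a 101 [230.9802  199.46535] ((230.98114013671875, 199.4339599609375), (7.692190647125244, 13.186612129211426), 74.05460357666016) 
 [[558.4  11.8  58. ]
 [566.4  33.9  58. ]
 [574.3  -5.7  58. ]
 [550.6 -10.4  58. ]
 [542.9  29.1  58. ]] [[558.27738753  11.71208621  58.76295626]]
b 100 [254.76 198.5 ] ((254.5, 198.5), (7.0, 13.0), 90.0) 
 [[555.  -61.2  58. ]
 [567.7 -41.4  58. ]
 [564.2 -81.3  58. ]
 [542.4 -79.3  58. ]
 [545.9 -39.6  58. ]] [[554.41826842 -61.16316759  60.79779818]]
dish [[ 493. -339.   39.]] [[ 497. -349.    3.]]
mug [[763.  -6.  90.]] [[776.  -4.  56.]]
bottle [[ 735. -207.  102.]] [[ 744. -211.   78.]]
stamp [[ 368. -149.   70.]] [[ 368. -149.   69.]]
```

View pics/topc.png

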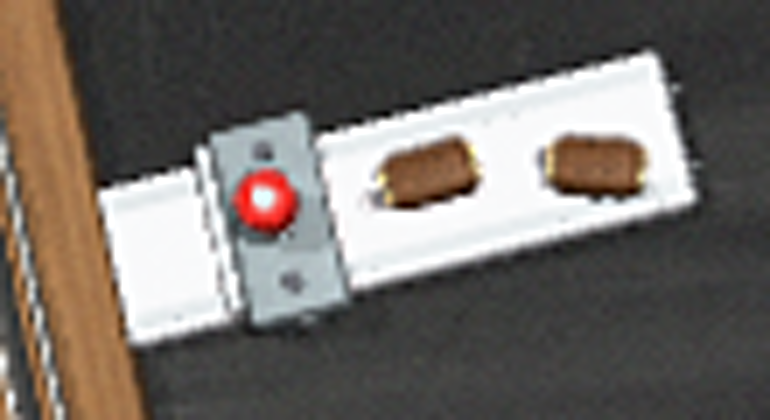

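The crop shows the knob at (265,200) and the offcuts at (430,171) and (597,164). The bed's right-end corners are at (655,52) and (695,203), and its left-end corners at (100,188) and (133,345).

```bash
python3 - <<'E'
from h import *
c=np.array([(655,52),(695,203),(133,345),(100,188)])/7+[169.57,174.57]
P=at_z('top',c,34);print(P.round(1))
ax=P[2]-P[1];ax2=P[3]-P[0]
for a in(ax,ax2,(ax+ax2)): print(np.linalg.norm(a),np.degrees(np.arctan2(a[0],a[1])))
e=P[0]-P[1];print(np.linalg.norm(e),np.degrees(np.arctan2(e[1],e[0])))
a=(ax+ax2);a/=np.linalg.norm(a);mid=(P[0]+P[1])/2;print('hole1 est',mid+184*a, 'next',mid+144*a)
d=np.load('pics/side0.npz');p=d['p'].astype(int)
m=(p[...,0]>130)&(p[...,1]<70)&(p[...,2]<70); m[:165]=0;m[195:]=0;m[:,:230]=0;m[:,260:]=0
v,u=np.nonzero(m);print('knob side',u.min(),u.max(),v.min(),v.max(),len(u))
uv=[(u.min()+u.max())/2,(v.min()+v.max())/2]
c1,d1=ray('side',[uv]);c2,d2=ray('top',[(207.33,203.06)])
A=np.stack([d1[0],-d2[0]],1);s=np.linalg.lstsq(A,c2-c1,rcond=None)[0];print(c1+s[0]*d1[0],c2+s[1]*d2[0])
for n,q in [('offc a',(558.4,11.8,58)),('b',(555,-61,58)),('knob',(546,80,90))]: print(n,proj('side',[q])*1.56)
im=d['p'][...,::-1][165:240,215:300]
cv2.imwrite('pics/sidec.png',cv2.resize(im,None,fx=8,fy=8,interpolation=cv2.INTER_CUBIC))
w=d['D'].copy()
# dish rim: fit circle via depth of top
t=np.load('pics/top0.npz');D=t['D'];vv,uu=np.mgrid[150:275:1,285:405:1]
c,r=ray('top',np.c_[uu.ravel(),vv.ravel()]);X=c+r*D[150:275,285:405].ravel()[:,None]
k=(X[:,2]>30)&(X[:,2]<50)&(np.abs(X[:,0]-493)<160);print('dish',k.sum(),X[k].min(0),X[k].max(0),(X[k].min(0)+X[k].max(0))/2)
E
```

```text
[[ 610.3  -92.6   34. ]
 [ 539.6 -104.    34. ]
 [ 498.2  149.3   34. ]
 [ 570.   160.5   34. ]]
256.6303790312196 -9.265465637158412
256.3407452070386 -9.045412672968006
512.9701784109669 -9.155501278306481
71.6359782985313 9.152932671646441
hole1 est [545.653468    83.34984385  34.        ] next [552.01804724  43.8594383   34.        ]
knob side 241 248 175 177 17
[546.28373843  79.77437459  97.22111728] [546.18143462  79.79414554  97.204007  ]
offc a [[397.66831491 305.39777538]]
b [[407.56074942 320.48404831]]
knob [[381.33805838 278.13082449]]
dish 1344 [ 352.95500397 -481.81649122   30.01836425] [ 641.59092288 -193.50575549   46.05299125] [ 497.27296343 -337.66112336   38.03567775]
```

View pics/sidec.png

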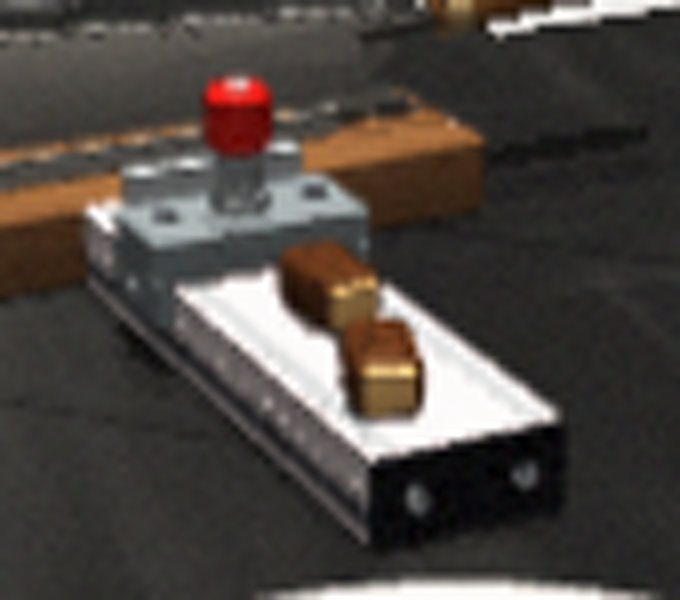

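Both cameras agree on the knob (546, 80, 97). Offcut a is at about (560, 11), yaw 11°. Offcut b is at about (557, -61), yaw -5°. The dish is centred at (497, -338) with a measured diameter of 288 mm. Tool y is now at 63.9°, so a needs a turn of -53°.

>>> carry_out(steps=[[[0, 0, -10], [2.9, -5.5, 0], -1], [[0, 0, -20], [5.7, -11, 0], -1], [[0, 0, -30], [8.6, -16.5, -1], -1], [[0, 0, -40], [11.4, -22, -3], -1], [[0, 0, -50], [14.3, -27.5, -5], -1], [[0, 0, -53], [17.2, -33, -7], -1], [[0, 0, -53], [20, -38.6, -9], -1], [[0, 0, -53], [22.9, -44.1, -10.4], -1], [[0, 0, -53], [28.6, -55.1, -10.4], -1], [[0, 0, -53], [28.6, -55.1, -10.4], -1]])

```text
time_s: 1.35
eef_pos: [555.5, 18.8, 199.5]
tool_rot: [-0.0, 0.637, 0.771, -0.0]
force: [1.6, 1.0, 1.2]
width: 85.6
```

>>> carry_out(steps=[[[0, 0, 0], [0, 0, 0], -1], [[0, 0, 0], [0, 0, 0], -1]])

```text
time_s: 1.6
eef_pos: [554.7, 20.6, 199.5]
tool_rot: [-0.001, 0.637, 0.771, -0.0]
force: [-0.2, 0.6, 0.3]
width: 84.9
```

>>> carry_out(steps=[[[0, 0, 0], [0.5, -1.1, 0], -1], [[0, 0, 0], [0.5, -1.1, -3], -1], [[0, 0, 0], [0.5, -1.1, -6], -1], [[0, 0, 0], [0.5, -1.1, -8], -1], [[0, 0, 0], [0.5, -1.1, -9], -1], [[0, 0, 0], [0.5, -1.1, -9], -1], [[0, 0, 0], [0.5, -1.1, -9], 1], [[0, 0, 0], [0.5, -1.1, -9], 1], [[0, 0, 0], [0.5, -1.1, -9], 1], [[0, 0, 0], [0.5, -1.1, -9], 1]])

```text
time_s: 2.85
eef_pos: [560.9, 9.5, 111.0]
tool_rot: [0.001, 0.636, 0.771, 0.0]
force: [-0.5, 0.4, 0.4]
width: 24.7
```

>>> carry_out(steps=[[[0, 0, 0], [0, 0, 0], 1], [[0, 0, 0], [0, 0, 0], 1], [[0, 0, 0], [0, 0, 0], 1], [[0, 0, 0], [0, 0, 0], 1]])

```text
time_s: 3.35
eef_pos: [560.9, 9.5, 111.0]
tool_rot: [0.001, 0.636, 0.771, 0.0]
force: [-0.6, -0.3, 5.5]
width: 24.7
```

>>> carry_out(steps=[[[0, 0, 0], [0, 0, 4], 1], [[0, 0, 0], [0, 0, 8], 1], [[0, 0, 0], [-1.2, -6, 8], 1], [[0, 0, 0], [-2.4, -12, 8], 1], [[0, 0, 0], [-3.6, -18, 8], 1], [[0, 0, 0], [-4.8, -24, 8], 1], [[0, 0, 0], [-6, -29, 8], 1], [[0, 0, 0], [-6.4, -32.4, 8], 1], [[0, 0, 0], [-6.4, -32.4, 8], 1], [[0, 0, 0], [-6.4, -32.4, 8], 1]])

```text
time_s: 4.6
eef_pos: [495.9, -313.7, 189.5]
tool_rot: [-0.001, 0.637, 0.771, 0.0]
force: [-0.5, 0.2, -0.5]
width: 24.9
```

>>> carry_out(steps=[[[0, 0, 0], [0, 0, -4], 1], [[0, 0, 0], [0, 0, -8], 1], [[0, 0, 0], [0, 0, -10.3], 1], [[0, 0, 0], [0, 0, -10.7], 1], [[0, 0, 0], [0, 0, -10.7], 1], [[0, 0, 0], [0, 0, -10.7], -0.2], [[0, 0, 0], [0, 0, -10.7], -0.2], [[0, 0, 0], [0, 0, -10.7], -0.2], [[0, 0, 0], [0, 0, -5], -0.5], [[0, 0, 0], [0, 0, 0], -1]])

```text
time_s: 5.85
eef_pos: [496.0, -314.3, 191.3]
tool_rot: [-0.0, 0.637, 0.771, 0.0]
force: [0.1, -0.7, 0.1]
width: 79.9
```

```bash
python3 - <<'E'
from h import *
print(telemetry.read_state()['eef_pos'])
snap('top','top1',(170,150,410,280),3.3)
E
```

```text
[ 496.0048759  -314.28254521  191.29810417]
```

View pics/top1.png

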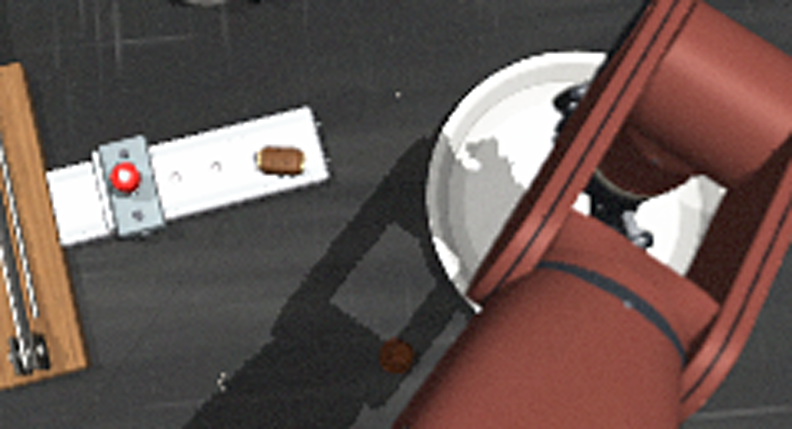

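Offcut a has left the bed and the arm hides its place in the dish. Offcut b hasn't moved, at crop (280,160), and the next holes are visible at crop (176,177) and (216,165). I'll go for b.

>>> carry_out(steps=[[[0, 0, -8], [1.2, 5, 0], -1], [[0, 0, -16], [2.4, 10, 0], -1], [[0, 0, -16], [3.6, 15, 0], -1], [[0, 0, -16], [4.8, 20, 0], -1], [[0, 0, -16], [6.1, 25.3, 0], -1], [[0, 0, -16], [6.1, 25.3, 0], -1], [[0, 0, -16], [6.1, 25.3, -4], -1], [[0, 0, -16], [6.1, 25.3, -7], -1], [[0, 0, -16], [6.1, 25.3, -8], -1], [[0, 0, -16], [6.1, 25.3, -8], -1]])

```text
time_s: 7.15
eef_pos: [557.0, -62.0, 109.9]
tool_rot: [-0.0, 0.738, 0.675, -0.0]
force: [0.1, 0.6, 0.1]
width: 85.5
```

>>> carry_out(steps=[[[0, 0, 0], [0, 0, 0], 1], [[0, 0, 0], [0, 0, 0], 1], [[0, 0, 0], [0, 0, 0], 1], [[0, 0, 0], [0, 0, 0], 1], [[0, 0, 0], [0, 0, 0], 1], [[0, 0, 0], [0, 0, 0], 1]])

```text
time_s: 7.9
eef_pos: [558.0, -61.5, 111.2]
tool_rot: [0.001, 0.738, 0.675, 0.0]
force: [-0.2, 0.4, 6.3]
width: 24.7
```

```bash
python3 - <<'E'
from h import *
d=np.load('pics/top1.npz')
P=at_z('top',np.array([(176,177),(216,165)])/3.3+[169.65,149.65],34);print(P)
E
```

```text
[[5.53207082e+02 3.89381386e+01 3.40000000e+01]
 [5.61389305e+02 2.70568636e-01 3.40000000e+01]]
```

Width 24.7, the same as for a, so b is held.

>>> carry_out(steps=[[[0, 0, 0], [0, 0, 4], 1], [[0, 0, 0], [0, 0, 8], 1], [[0, 0, 0], [-1.2, -6, 8], 1], [[0, 0, 0], [-2.4, -12, 8], 1], [[0, 0, 0], [-3.6, -18, 8], 1], [[0, 0, 0], [-4.8, -24, 8], 1], [[0, 0, 0], [-6, -29, 8], 1], [[0, 0, 0], [-6, -31, 8], 1], [[0, 0, 0], [-6, -31, 8], 1], [[0, 0, 0], [-6, -31, 8], 1]])

```text
time_s: 9.15
eef_pos: [497.6, -369.7, 189.6]
tool_rot: [-0.001, 0.737, 0.676, 0.0]
force: [-0.5, -0.2, -1.2]
width: 25.0
```

>>> carry_out(steps=[[[0, 0, 0], [0, 0, -4], 1], [[0, 0, 0], [0, 0, -8], 1], [[0, 0, 0], [0, 0, -10.3], 1], [[0, 0, 0], [0, 0, -10.7], 1], [[0, 0, 0], [0, 0, -10.7], 1], [[0, 0, 0], [0, 0, -10.7], -0.2], [[0, 0, 0], [0, 0, -10.7], -0.2], [[0, 0, 0], [0, 0, -10.7], -0.2], [[0, 0, 0], [0, 0, -5], -0.5], [[0, 0, 0], [0, 0, 0], -1]])

```text
time_s: 10.4
eef_pos: [497.0, -371.3, 191.3]
tool_rot: [-0.0, 0.738, 0.675, -0.0]
force: [1.7, -0.1, 0.8]
width: 79.8
```

>>> carry_out(steps=[[[0, 0, 7], [0.6, 5.5, 0], -1], [[0, 0, 14], [1.2, 11, 0], -1], [[0, 0, 14], [1.8, 16.5, 0], -1], [[0, 0, 14], [2.4, 22, 0], -1], [[0, 0, 14], [3, 27.5, 0], -1], [[0, 0, 14], [3.6, 33, 0], -1], [[0, 0, 14], [4.2, 38.5, 0], -1], [[0, 0, 14], [4.9, 43.5, 0], -1], [[0, 0, 14], [4.9, 45.2, 0], -1], [[0, 0, 14], [4.9, 45.2, 0], -1]])

```text
time_s: 11.65
eef_pos: [546.1, 81.1, 190.2]
tool_rot: [0.0, 0.649, 0.761, -0.0]
force: [-0.1, 0.1, -0.3]
width: 85.4
```

```bash
python3 - <<'E'
from h import *
snap('top','top2',(170,120,410,280),3.3); snap('side','side2')
print(telemetry.read_state()['eef_pos'])
E
```

```text
[546.21130582  79.52081958 190.11767541]
```

View pics/top2.png

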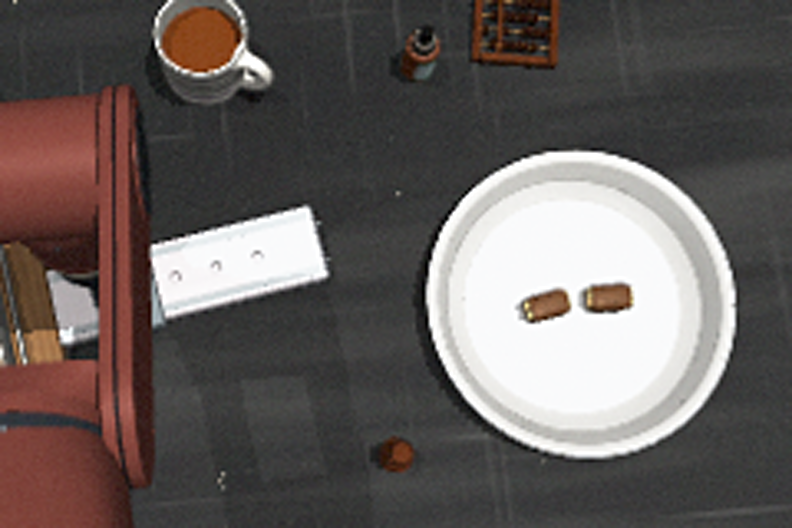

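Both offcuts lie in the dish, at crop (546,305) and (608,297), well inside its flat floor. The mug, bottle and stamp are where they started. Next is the knob.

>>> carry_out(steps=[[[0, 0, 0], [0, 0.05, -2], -1], [[0, 0, 0], [0, 0.05, -3.5], -1], [[0, 0, 0], [0, 0.05, -4.4], -1], [[0, 0, 0], [0, 0.05, -4.4], -1], [[0, 0, 0], [0, 0.05, -4.4], 1], [[0, 0, 0], [0, 0.05, -4.4], 1], [[0, 0, 0], [0, 0.05, -4.4], 1], [[0, 0, 0], [0, 0.05, -4.4], 1], [[0, 0, 0], [0, 0.05, -4.4], 1], [[0, 0, 0], [0, 0.05, -4.4], 1]])

```text
time_s: 13.0
eef_pos: [545.6, 81.1, 146.9]
tool_rot: [-0.001, 0.65, 0.76, -0.001]
force: [-6.3, -0.5, 8.1]
width: 23.8
```

>>> carry_out(steps=[[[0, 0, 0], [0, 0, 0.3], 1], [[0, 0, 0], [0, 0, 0.6], 1], [[0, 0, 0], [0, 0, 0.9], 1], [[0, 0, 0], [0, 0, 1.2], 1], [[0, 0, 0], [0, 0, 1.4], 1], [[0, 0, 0], [0, 0, 1.4], 1], [[0, 0, 0], [0, 0, 1.4], 1], [[0, 0, 0], [0, 0, 1.4], 1]])

```text
time_s: 14.0
eef_pos: [545.5, 81.1, 159.7]
tool_rot: [-0.001, 0.65, 0.76, -0.001]
force: [-4.8, -2.2, -5.5]
width: 23.9
```

```bash
python3 - <<'E'
from h import *
s=telemetry.read_state();print(s['eef_pos'],s['force'],s['width'])
snap('side','side3',(200,130,300,210),7.8)
E
```

```text
[545.54526701  81.10441398 159.70353689] [-4.76641548 -2.20501094 -5.51518233] 23.909021470919733
```

View pics/side3.png

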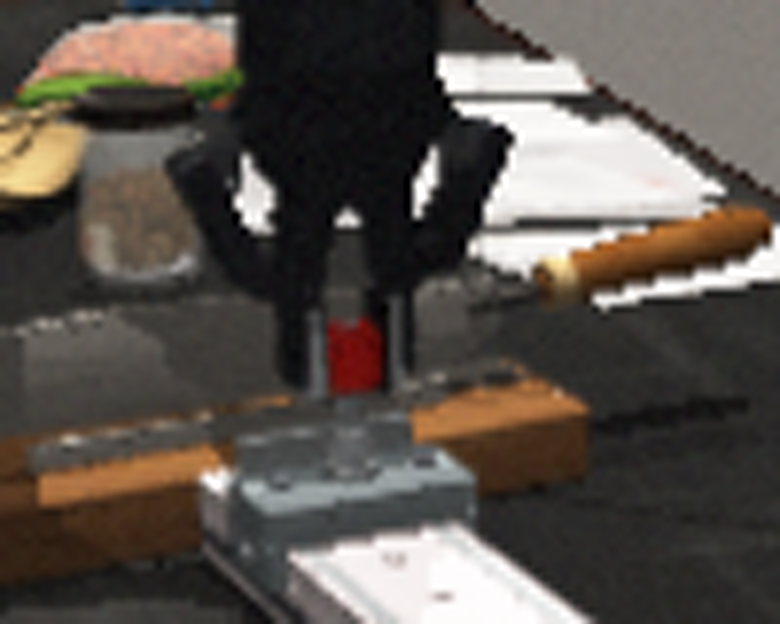

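The plunger rose 12.8 mm against -5.5 N, which matches the spring. The picture shows the red knob lifted between the fingers with the barrel visible below it. Now I'll slide the stop 40 mm away from the slicer along (0.159, -0.987).

>>> carry_out(steps=[[[0, 0, 0], [0.1, -0.6, 0], 1], [[0, 0, 0], [0.24, -1.5, 0], 1], [[0, 0, 0], [0.38, -2.4, 0], 1], [[0, 0, 0], [0.53, -3.3, 0], 1], [[0, 0, 0], [0.6, -3.7, 0], 1], [[0, 0, 0], [0.64, -3.95, 0], 1], [[0, 0, 0], [0.64, -3.95, 0], 1], [[0, 0, 0], [0.64, -3.95, 0], 1], [[0, 0, 0], [0.64, -3.95, 0], 1]])

```text
time_s: 15.18
eef_pos: [552.1, 41.2, 159.7]
tool_rot: [-0.001, 0.65, 0.76, -0.001]
force: [-5.0, -1.1, -6.0]
width: 23.9
```

The tool moved 40.4 mm along the bed, so I'll lower the pin.

>>> carry_out(steps=[[[0, 0, 0], [0, 0, -0.4], 1], [[0, 0, 0], [0, 0, -0.8], 1], [[0, 0, 0], [0, 0, -1.1], 1], [[0, 0, 0], [0, 0, -1.3], 1], [[0, 0, 0], [0, 0, -1.45], 1], [[0, 0, 0], [0, 0, -1.45], 1], [[0, 0, 0], [0, 0, -1.45], 1], [[0, 0, 0], [0, 0, -1.45], 1]])

```text
time_s: 16.18
eef_pos: [552.3, 41.2, 146.9]
tool_rot: [-0.0, 0.65, 0.76, -0.001]
force: [-11.5, -1.0, 5.1]
width: 24.1
```

```bash
python3 - <<'E'
from h import *
s=telemetry.read_state();print(s['eef_pos'],s['force'],s['width'])
snap('side','side4',(200,130,300,210),7.8)
E
```

```text
[552.33382128  41.23510961 146.93523409] [-11.45352578  -0.98355295   5.14628968] 24.102707894011544
```

View pics/side4.png

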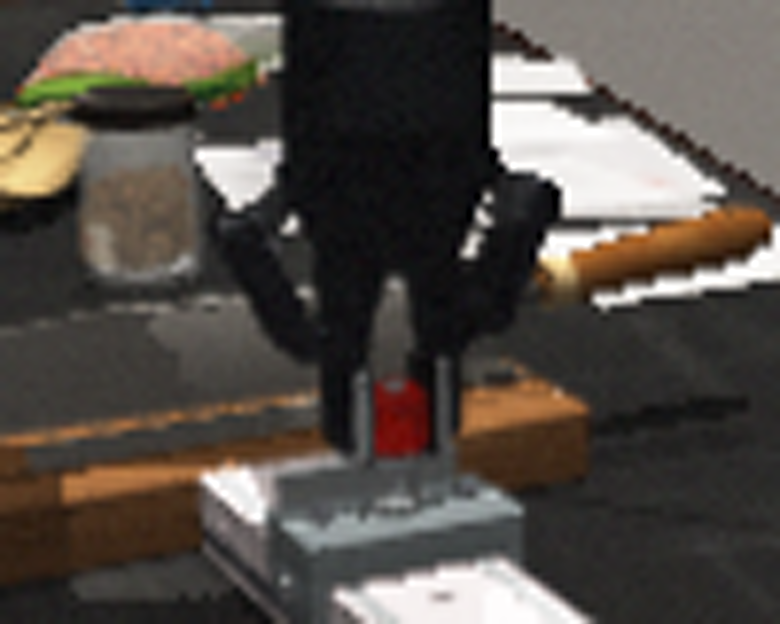

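TCP z is back at 146.9 and the force has changed to +5 N, which fits the pin being on its home stop. A small nudge along the bed and back will show whether the pin is locked.

>>> carry_out(steps=[[[0, 0, 0], [0.05, -0.3, 0], 1], [[0, 0, 0], [0.05, -0.3, 0], 1], [[0, 0, 0], [0.05, -0.3, 0], 1]])

```text
time_s: 16.6
eef_pos: [552.6, 39.9, 147.0]
tool_rot: [-0.002, 0.65, 0.76, 0.0]
force: [-11.6, 5.1, 6.1]
width: 24.1
```

>>> carry_out(steps=[[[0, 0, 0], [-0.05, 0.3, 0], 1], [[0, 0, 0], [-0.05, 0.3, 0], 1], [[0, 0, 0], [-0.05, 0.3, 0], 1], [[0, 0, 0], [-0.05, 0.3, 0], 1]])

```text
time_s: 17.1
eef_pos: [552.3, 41.4, 146.9]
tool_rot: [-0.0, 0.65, 0.76, -0.001]
force: [-11.3, -0.4, 5.7]
width: 23.5
```

The pin is locked: a 3 mm command moved the tool only 1.3 mm, with the force rising by 6 N. I'm handing in.

```bash
python3 - <<'E'
from h import *
s=telemetry.read_state();print(s['eef_pos'],s['force'],s['width'],abs(s['qvel']).max())
print(robot.hand_in())
E
```

```text
[552.30523811  41.36743085 146.92463338] [-11.25579266  -0.41277864   5.73717697] 23.523082878804814 0.0014540588219551314
the job is handed in; nothing more can be done
None
```

Both offcuts are in the white dish, and the stop is one hole farther from the slicer with its pin home. I handed in still gripping the red knob, at about 17 s of the 64 s allowed; the hand-in reports no verdict.

- **Offcuts:** after I let go of both, the top picture showed them on the dish's flat floor. The mug, bottle, stamp and dish were standing where they began. That was the last picture of them, but the arm didn't go near them afterwards.
- **Plunger and stop:** I pulled the plunger up 12.8 mm against about 5.5 N and moved the stop about 40.4 mm along the bed. When I lowered it, the tool returned to the height at which I first gripped the knob.
- **Pin:** a 3 mm nudge along the bed moved the tool only 1.3 mm and the force rose about 6 N, so the pin is locked in a hole.
- **Grip:** the fingers were 23.5 mm apart on the 26 mm knob and the arm was at rest. A steady sideways force of about 11 N and an upward force of about 6 N remained at the wrist, both far under the limits.

No check failed. The one small mismatch is that the finger width reads 1–2 mm under the true size on both the offcuts and the knob.

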